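# Unlock the spice box and open its lid

### The arm

A 6-joint arm with a two-finger parallel gripper is mounted at the origin on the work surface. World frame = base frame: x ahead of the robot, y to its left, z up, the work surface at z = 0. Lengths are in m, angles in rad, forces in N, time in s.
With the tool pointing down it reaches from about 0.325 to 0.75 m from the base axis. Payload 7.6 kg.
Tool frame: the origin (TCP) lies on the centre line of the jaws, within the pads' length; the fingertips stand 11 mm ahead of it and the grasp point (between the pads) lies 8 mm behind it; z points along the fingers, y is the line along which they close (so a half turn about z gives the same grasp; the last joint's range is limited). The gripper opens to 85 mm and grips with 20 to 120 N. Pads are 22 mm wide; open, the fingers measure 114 mm over their backs; the gripper's body (76 mm by 85 mm) begins 54 mm behind the grasp point. The pads swing forward as they close: fully open they stand 13 mm farther back than shut.
Start: joints at [-1.354, 0.052, 1.401, -0, 1.689, -0.07], TCP at [0.149, -0.504, 0.242] pointing down, gripper open.
Joint ranges: [-2.9, 2.9], [-0.91, 2.17], [0.12, 2.37], [-1.06, 4.2], [0.26, 2.73], [-2.93, 2.93]. Speed limits (rad/s): [2.57, 2.57, 3.01, 3.14, 3.14, 3.14].

### API

Orientations are given as a unit quaternion [w, x, y, z].
In Python, from rig import r gives the robot as it stands.
- The arm moves only by the shell command python3 -m creep 'ROWS' [FORCE]. ROWS is JSON, a list of rows, each an object of numbers: "x", "y", "z": the shift along the world's x, y, z in units of 50 mm (1.0 is 50 mm); "turn": the turn about the world's z in units of 6 degrees (1.0 is 6 degrees); "gripper": the finger opening in mm, from 0 to 85.4. A call has 1 to 5 rows; each row is the pose to reach, as a shift and turn from the pose commanded when the call began; what a row does not reach only later rows make up. A row lasts 1/10 s, in which the tool goes at most 50 mm and 8.59 degrees, less where a joint would pass 70% of its speed; a pose out of reach is approached as far as the arm can. A call with a gripper value outside its range is refused whole. The fingers move at their own pace and stop on an object; FORCE is the grip in N (left out, the last holds). Time passes only in rows, so rows that repeat a pose let the fingers close. It gives the time, the measured TCP pose, the force, the opening and the grip force at its end, in the units of the state.
- r.observe(): the state, without advancing time (a new reading comes with each control period).
- r.get_image(name): name is "scene" or "top"; returns the picture (420x560x3 uint8, red, green, blue); there is no depth.
- r.camera_info(name): a dict with "camera_matrix" (3x3 intrinsics, pixels), "origin" and "rotation" of the camera in the world. Camera axes: x right, y down, z forward; pixel columns grow to the right and rows downward; lengths in m; the calibration is good to about 2 mm. A picture is of the moment at which its call begins. camera_info takes no time and is no camera call.
- r.hand_in(): hands the job in; it is judged then, once.
The state is a dict: "clock": time; "q": joint angles; "qd": joint speeds; "joint_efforts": joint torques, N m; "tool_pos": TCP position; "tcp_rot": TCP orientation; "wrist_force": force on the tool from outside, world axes, zero at the start; "moment": the same for the moment, N m; "width": finger opening in m; "finger_force": force on a finger pad.
Only numpy, scipy, OpenCV 4.12 (cv2) and the standard library are available. Lean on these libraries where they do the work, as an engineer would, in place of code of your own. Each camera call takes 0.05 s, during which the arm holds its last target. There are 200 camera calls.

### The job

Take the red key out of the wooden key block, push it fully home in the lock on the lid of the steel spice box and turn it clockwise until it stops, so that the bolt lets go. Then, leaving the key in the lock, lift the lid and swing it right back, past upright. Leave the blue key and everything else on the counter where they are.

Things in the scene. Friction and masses are not known exactly. Their poses are not given: they have to be found in the camera images.
- red_key_grip (a point): Centre of the red plastic bow of a loose double-bit safe key (40 g), standing bow up in one of the two slots of the key block (either one). The bow is a slab 28 (its x) by 10 (its y) by 34 mm tall (z, +-17 mm of this point). Below it a 12 by 8 mm neck, then a 14 mm round collar whose underside is 29 mm below this point. Same after a half turn about z.
- red_key_tip (a point): Tip of the red key's 5 mm round stem, 48 mm below the bow's centre, same axes. On the stem are two flat bits, 20 mm wide over both (along x) and 4 mm thick (y), 6 to 14 mm above this tip, with a narrower nose (15 by 3 mm) 3 to 6 mm above it. The collar's underside is 19 mm above the tip.
- blue_key_grip (a point): Bow centre of the other key, same shape, blue bow, in the block's other slot. It belongs to another lock.
- key_block: Fixed wooden block, 50 (x) by 130 (y) by 45 mm tall, origin at the centre of its underside. Its two slots are at y = -33 and +33 mm. A key stands with its collar on the block's top and its tip 19 mm lower, the bow's 28 mm width along the block's y; it lifts straight up (25 mm clears it).
- lock_mouth (a point): Centre of the keyhole in the brass plate (40 mm square, red ring) on the lid of the steel spice box, at the plate's top face, 3 mm above the lid and 109 mm above the worktop when shut. z points up out of the keyhole, y along its slot, x to the hinge. The slot is 22.5 mm long (y), 6.5 mm wide (x), in a 4 mm plate. The key goes in with its bits along the slot, either way round.
- lock_seat (a point): Point on the lock's axis 19 mm below lock_mouth: the key's tip is here when the key is fully home, its collar on the plate and its bow centre 29 mm above lock_mouth. Its bits are then just under the plate and can turn; raised 1 mm or more they catch in the slot. Once turned they are caught under the plate, so the key stays in when let go, also with the lid open.
- lock_plug (a joint): Angle of the plug inside the lock, turned by the key: 0 locked, growing to a dead stop at 1.35 rad as the key turns clockwise seen from above. The key has some 0.1 rad of play, so turn it about 1.45 rad. Friction 0.04 N m; it stays where left. The hidden bolt clears its catch at about 1.0 rad; before that the lid cannot lift.
- lid (a joint): Angle of the white lid: 0 shut, 1.57 upright, 1.75 rad against its stop (leaning back). Hinged along the far edge of the box, it opens upward and away. The stiff hinge (0.5 N m friction; lid 0.4 kg) holds it wherever it is left.
- lid_handle (a point): Middle of the black round bar handle on the lid, 11 mm thick and 110 mm long along y (parallel to the hinge), 36 mm above the lid's top (42 mm above the hinge level), 95 mm before the hinge line, 85 mm behind the keyhole. Axes of the lid: x to the hinge, z out of the lid. About 10 N upward lifts the unlocked lid; the bar can turn in the grip.
- lid_front_edge (a point): Middle of the front edge of the white lid, at half its 6 mm thickness, 222 mm from the hinge line; the lid is 304 mm wide along y. Once the lid is ajar, closed fingers lowered in front of the box can push this edge, from beneath and in front, up and away; it climbs to about 320 mm above the worktop. Keep the edge on the fingers, clear of the wider hand above them.
- lid_hinge (a point): Fixed point at the middle of the hinge line, 100 mm above the worktop, axes of the box: x from the box's front (robot side) to the hinge, y along the hinge line, z up. The spice box is steel, blue sides, 220 (x) by 300 (y) by 100 mm tall, screwed down; its front is 220 mm before this point.
- oil_amber: Bystander: amber oil bottle, 72 mm wide, 242 mm tall; origin at the centre of its underside. Not part of the job.
- oil_green: Bystander: green oil bottle, 72 mm wide, 242 mm tall; origin at the centre of its underside. Not part of the job.
- milk_a: Bystander: small white milk bottle, black cap, 56 mm wide, 136 mm tall; origin at the centre of its underside. Not part of the job.
- milk_b: Bystander: second small white milk bottle, black cap, 56 mm wide, 136 mm tall; origin at the centre of its underside. Not part of the job.
- spice_jar: Bystander: glass spice jar with steel lid, 76 mm wide, 70 mm tall; origin at the centre of its underside. Not part of the job.
- prep_bowl: Bystander: blue prep bowl, 110 mm wide, 45 mm tall; origin at the centre of its underside. Not part of the job.
- pepper_mill: Bystander: dark wooden pepper mill, 56 mm wide, 149 mm tall; origin at the centre of its underside. Not part of the job.

How it is judged:
On the way, in this order (a step that is already met when the one before it is completed fails the run):
1. the red key is fully home in the lock: its tip within 4 mm of its seat (distance between red_key_tip and lock_seat below 0.004 m and value of joint lid below 0.1 rad), for 0.1 s.
2. with the key home, the lock is turned past 1.15 rad while the lid is still shut (distance between red_key_tip and lock_seat below 0.006 m and value of joint lock_plug above 1.15 rad and value of joint lid below 0.1 rad), for 0.1 s.
At the end, for the whole second after the job is handed in: The lid is open past upright (more than 1.58 rad) and at rest, the lock still turned (more than 1.05 rad) with the red key still in it (its tip within 9 mm of the seat), the blue key within 15 mm and every bystander within 30 mm of where it began (value of joint lid above 1.58 rad and velocity of joint lid below 0.1 rad/s and value of joint lock_plug above 1.05 rad and distance between red_key_tip and lock_seat below 0.009 m and distance of blue_key_grip from where it was at the start of the episode below 0.015 m and distance of each of oil_amber, oil_green, milk_a, milk_b, spice_jar, prep_bowl, pepper_mill from where it was at the start of the episode below 0.03 m); the robot touches nothing.
It fails at once if the blue key is taken or knocked out of its slot (moved more than 20 mm) (distance of blue_key_grip from where it was at the start of the episode above 0.02 m).
It fails at once if a bystander is pushed more than 50 mm or knocked over (distance of any of oil_amber, oil_green, milk_a, milk_b, spice_jar, prep_bowl, pepper_mill from where it was at the start of the episode above 0.05 m or angle between any of oil_amber, oil_green, milk_a, milk_b, spice_jar, prep_bowl, pepper_mill's own z axis and vertical above 0.6 rad).
It also fails if it takes over 72 s, if anything falls off the work surface, if the arm or the gripper's body presses on something with over 40 N, if the wrist force passes 120 N, or if a joint passes its speed limit or range.

## Working session

There is one attempt and no reset: what is moved stays moved. The work goes in short steps, Python scripts to look and compute and a shell command to move; the robot and the scene stay as the last step left them, time stands still between calls to the robot, and variables do not carry over. Pictures are saved under pics/ and viewed, at most 12 in all, crops included, and the job is handed in when it is done.

```bash
ls; mkdir -p pics; python3 - <<'E'
from rig import r
import cv2,numpy as np
print(r.observe())
for n in("scene","top"):
    im=r.get_image(n); cv2.imwrite(f"pics/{n}0.png",im[:,:,::-1]); np.save(f"pics/{n}0.npy",im)
    c=r.camera_info(n); print(n,c)
E
```

```text
pics
{'clock': 0.0, 'q': array([-1.35426700e+00,  5.28664831e-02,  1.40170809e+00,  1.27647920e-05,
        1.68860451e+00, -7.02602801e-02]), 'qd': array([ 0.00020816,  0.00064661, -0.00057699,  0.00057683, -0.0012414 ,
        0.00044785]), 'joint_efforts': array([ 1.45671133e-04, -3.81670010e+01, -3.60187268e+01, -6.25614462e-05,
        6.22366962e-03,  1.57884330e-05]), 'tool_pos': array([ 0.14849456, -0.50327216,  0.24146526]), 'tcp_rot': array([-7.91555418e-04,  9.89736152e-01,  1.42904587e-01, -5.16377222e-05]), 'wrist_force': array([0.283111  , 0.45661996, 0.13477807]), 'moment': array([-0.02493379, -0.0245655 ,  0.0542839 ]), 'finger_force': 0.0, 'width': 0.08535665371809008}
scene {'camera_matrix': array([[389.04610105,   0.        , 283.0498829 ],
       [  0.        , 389.04610105, 209.40001146],
       [  0.        ,   0.        ,   1.        ]]), 'origin': array([1.14872849, 0.64509328, 0.93426117]), 'rotation': array([-0.15030108,  0.32274137,  0.85648751, -0.37373351])}
top {'camera_matrix': array([[432.63393153,   0.        , 281.89354665],
       [  0.        , 432.63393153, 203.15716342],
       [  0.        ,   0.        ,   1.        ]]), 'origin': array([0.31787073, 0.00456303, 1.48711076]), 'rotation': array([ 0.0577217 , -0.69664793,  0.71249285, -0.06085882])}
```

View pics/scene0.png

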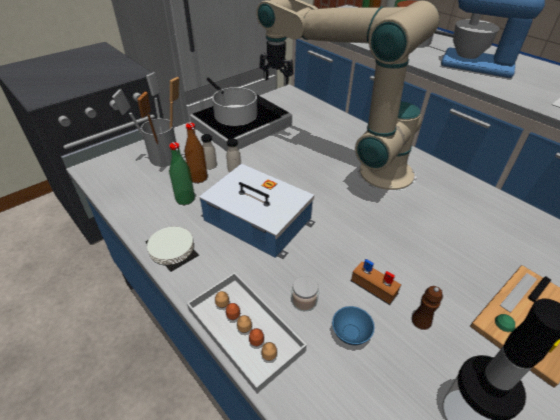

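View pics/top0.png

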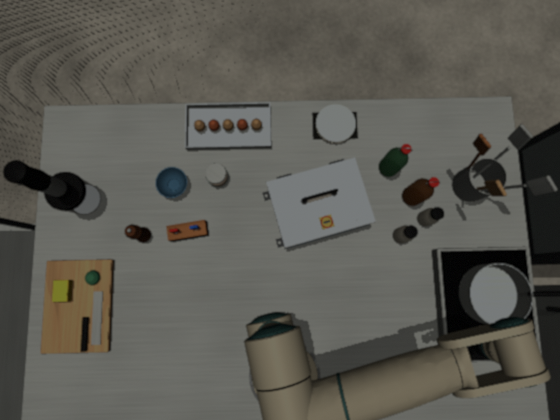

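The scene shows the red key at about (389,278), the blue key at (368,266) and the lock at (270,184). In the top view, red is at (176,230), blue at (197,228), the lock plate at (327,222) and the handle at (320,196). Next I'll measure these by colour masks and triangulation.

```bash
cat > h.py <<'E'
import numpy as np,cv2
from scipy.spatial.transform import Rotation as R
from rig import r
def cam(n):
    c=r.camera_info(n); q=c["rotation"]
    return np.array(c["camera_matrix"]),np.array(c["origin"]),(R.from_quat([q[1],q[2],q[3],q[0]]).as_matrix() if np.shape(q)==(4,) else q)
def ray(n,p):
    K,o,M=cam(n); d=M@np.linalg.solve(K,[p[0],p[1],1]); return o,d/np.linalg.norm(d)
def plane(n,p,z):
    o,d=ray(n,p); return o+d*(z-o[2])/d[2]
def tri(p,q):
    o1,d1=ray("scene",p); o2,d2=ray("top",q)
    s=np.linalg.lstsq(np.c_[d1,-d2],o2-o1,rcond=None)[0]
    a,b=o1+s[0]*d1,o2+s[1]*d2; return (a+b)/2,np.linalg.norm(a-b)
def proj(n,P):
    K,o,M=cam(n); p=K@(M.T@(np.asarray(P)-o)); return p[:2]/p[2]
def hsv(im): return cv2.cvtColor(im,cv2.COLOR_RGB2HSV)
def blob(im,box,lo,hi):
    x0,y0,x1,y1=box; h=hsv(im)[y0:y1,x0:x1].astype(int)
    h[...,0]=(h[...,0]+60)%180  # red->60, orange~75, blue~170+
    m=np.all((h>=lo)&(h<=hi),axis=2).astype(np.uint8)
    n,l,s,c=cv2.connectedComponentsWithStats(m)
    k=1+np.argmax(s[1:,4]); return c[k]+[x0,y0],s[k],(l==k)
E
python3 - <<'E'
from h import *
s=np.load("pics/scene0.npy");t=np.load("pics/top0.npy")
big=lambda im,x0,y0,x1,y1,k:cv2.resize(im[y0:y1,x0:x1],None,fx=k,fy=k,interpolation=cv2.INTER_NEAREST)
a=np.vstack([np.hstack([big(s,345,250,410,305,6),big(s,240,165,305,220,6)]),np.hstack([big(t,160,205,225,260,6),big(t,295,180,360,235,6)])])[:, :, ::-1]
cv2.imwrite("pics/crop0.png",a[:600] if a.shape[0]<=600 else cv2.resize(a,(780,int(a.shape[0]*780/a.shape[1])))[:600])
print(a.shape)
for n,im,box in(("s",s,(380,265,400,290)),("t",t,(165,220,185,240))):
    h=hsv(im);x0,y0,x1,y1=box
    print(n,blob(im,box,(50,170,60),(66,255,255))[:2])
E
```

```text
(660, 780, 3)
s (array([388.45238095, 277.27380952]), array([ 4,  7, 10, 12, 84], dtype=int32))
t (array([173.34615385, 229.80769231]), array([ 4,  8,  9,  4, 26], dtype=int32))
```

View pics/crop0.png

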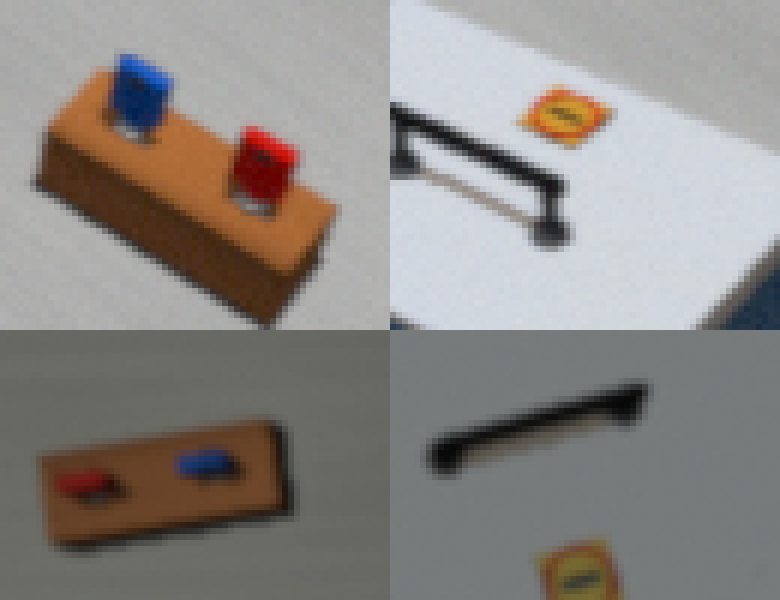

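```bash
python3 - <<'E'
from h import *
s=np.load("pics/scene0.npy");t=np.load("pics/top0.npy")
D=np.degrees
def cen(im,box,lo,hi):
    c,st,m=blob(im,box,lo,hi); return c,st,m
for nm,sb,tb,lo,hi in(("red",(380,265,400,290),(165,220,185,240),(50,140,60),(68,255,255)),("blue",(358,255,378,280),(185,220,205,240),(150,120,40),(180,255,255)),("plate",(255,172,285,196),(312,205,342,235),(50,100,70),(98,255,255))):
    a,b=cen(s,sb,lo,hi),cen(t,tb,lo,hi)
    P,e=tri(a[0],b[0]); print(nm,a[0].round(2),a[1][4],b[0].round(2),b[1][4],"tri",P.round(4),"gap",e.round(4))
    for z in ((.074,.091) if nm!="plate" else (.109,)): print("  z",z,"scene",plane("scene",a[0],z).round(4)[:2],"top",plane("top",b[0],z).round(4)[:2])
# block (top view): brown; rect
h=hsv(t).astype(int); 
m=((h[...,0]<20)&(h[...,1]>90)).astype(np.uint8); m[:215]=0;m[245:]=0;m[:,:162]=0;m[:,212:]=0
m=cv2.morphologyEx(m,cv2.MORPH_CLOSE,np.ones((9,9)))
rc=cv2.minAreaRect(max(cv2.findContours(m,0,2)[0],key=cv2.contourArea)); bp=np.array([plane("top",p,.045) for p in cv2.boxPoints(rc)])
print("block",bp.round(4)[:,:2].tolist(),"sides",np.linalg.norm(np.diff(bp,axis=0),axis=1).round(3),"c",bp.mean(0).round(4))
for i in range(2): e=bp[i+1]-bp[i]; print("  dir",D(np.arctan2(e[1],e[0])).round(2))
# handle, top and scene: dark pixels
# lid in top view: low-saturation bright polygon
g=cv2.cvtColor(t,cv2.COLOR_RGB2GRAY); print("lid/counter",t[230,290],t[260,290],t[210,350])
m=((t[...,2].astype(int)-t[...,0]>=0)&(g>90)).astype(np.uint8); m[:150]=0;m[252:]=0;m[:,:255]=0;m[:,385:]=0
m=cv2.morphologyEx(cv2.morphologyEx(m,cv2.MORPH_OPEN,np.ones((3,3))),cv2.MORPH_CLOSE,np.ones((21,21)))
rc=cv2.minAreaRect(max(cv2.findContours(m,0,2)[0],key=cv2.contourArea)); lp=np.array([plane("top",p,.106) for p in cv2.boxPoints(rc)])
print("lid",lp.round(4)[:,:2].tolist(),np.linalg.norm(np.diff(lp,axis=0),axis=1).round(3))
for i in range(2): e=lp[i+1]-lp[i]; print("  dir",D(np.arctan2(e[1],e[0])).round(2))
# handle
for n,im,bx in(("top",t,(295,182,345,208)),("scene",s,(232,178,276,210))):
    x0,y0,x1,y1=bx; g=cv2.cvtColor(im,cv2.COLOR_RGB2GRAY)[y0:y1,x0:x1]; m=(g<50)
    ys,xs=np.nonzero(m); vx,vy,cx,cy=cv2.fitLine(np.c_[xs+x0,ys+y0].astype(np.float32),cv2.DIST_L2,0,.01,.01).ravel()
    tt=(xs+x0-cx)*vx+(ys+y0-cy)*vy
    E=np.array([plane(n,(cx+k*vx,cy+k*vy),.142) for k in(tt.min(),tt.max())]); e=E[1]-E[0]
    print("handle",n,E.round(4)[:,:2].tolist(),"mid",E.mean(0).round(4),"len",np.linalg.norm(e).round(3),D(np.arctan2(e[1],e[0])).round(2))
E
```

```text
red [388.47 277.41] 92 [172.97 229.9 ] 31 tri [0.4772 0.3527 0.0748] gap 0.0034
  z 0.074 scene [0.4777 0.3511] top [0.4764 0.3544]
  z 0.091 scene [0.491  0.3569] top [0.4745 0.3501]
blue [367.86 264.93] 76 [193.67 226.95] 21 tri [0.4852 0.2859 0.0736] gap 0.0021
  z 0.074 scene [0.4862 0.2853] top [0.4846 0.2867]
  z 0.091 scene [0.4993 0.2924] top [0.4826 0.2833]
plate [268.69 183.93] 85 [326.2  221.53] 122 tri [ 0.4894 -0.1461  0.1072] gap 0.0022
  z 0.109 scene [ 0.4915 -0.1453] top [ 0.4884 -0.145 ]
block [[0.4938, 0.3857], [0.5131, 0.2535], [0.4616, 0.2447], [0.4425, 0.3762]] sides [0.134 0.052 0.133] c [0.4777 0.315  0.045 ]
  dir -81.7
  dir -170.28
lid/counter [119 123 124] [107 107 102] [119 123 124]
lid [[0.6253, 0.0485], [0.7065, -0.2537], [0.4858, -0.3031], [0.4089, -0.0081]] [0.313 0.226 0.305]
  dir -74.95
  dir -167.38
handle top [[0.5537, -0.0662], [0.5826, -0.1769]] mid [ 0.5681 -0.1215  0.142 ] len 0.114 -75.36
handle scene [[0.5895, -0.175], [0.5634, -0.0537]] mid [ 0.5764 -0.1143  0.142 ] len 0.124 102.15
```

```bash
python3 -m creep '[{"x":0.6,"y":0.6,"z":0.3,"turn":1.4},{"x":1.2,"y":1.2,"z":0.6,"turn":2.8},{"x":1.8,"y":1.8,"z":0.9,"turn":4.2},{"x":2.4,"y":2.4,"z":1.2,"turn":5.6},{"x":3,"y":3,"z":1.2,"turn":7}]' && python3 -m creep '[{"x":0.4,"y":0.9,"turn":1.3},{"x":0.8,"y":1.8,"turn":2.6},{"x":1.2,"y":2.7,"turn":3.9},{"x":1.6,"y":3.6,"turn":5.2},{"x":2,"y":4.5,"turn":6.5}]' && python3 -m creep '[{"x":0.1,"y":0.95},{"x":0.2,"y":1.9},{"x":0.3,"y":2.85},{"x":0.4,"y":3.8},{"x":0.5,"y":4.75}]'
```

```text
invalid input at $[0]: expected keys x, y, z, turn, gripper
```

Every key is required in each row.

```bash
python3 -m creep '[{"x":0.6,"y":0.6,"z":0.3,"turn":1.4,"gripper":85},{"x":1.2,"y":1.2,"z":0.6,"turn":2.8,"gripper":85},{"x":1.8,"y":1.8,"z":0.9,"turn":4.2,"gripper":85},{"x":2.4,"y":2.4,"z":1.2,"turn":5.6,"gripper":85},{"x":3,"y":3,"z":1.2,"turn":7,"gripper":85}]' && python3 -m creep '[{"x":0.4,"y":0.9,"z":0,"turn":1.3,"gripper":85},{"x":0.8,"y":1.8,"z":0,"turn":2.6,"gripper":85},{"x":1.2,"y":2.7,"z":0,"turn":3.9,"gripper":85},{"x":1.6,"y":3.6,"z":0,"turn":5.2,"gripper":85},{"x":2,"y":4.5,"z":0,"turn":6.5,"gripper":85}]' && python3 -m creep '[{"x":0.1,"y":0.95,"z":0,"turn":0,"gripper":85},{"x":0.2,"y":1.9,"z":0,"turn":0,"gripper":85},{"x":0.3,"y":2.85,"z":0,"turn":0,"gripper":85},{"x":0.4,"y":3.8,"z":0,"turn":0,"gripper":85},{"x":0.5,"y":4.75,"z":0,"turn":0,"gripper":85}]'
```

```text
clock: 0.6
tool_pos: [0.2997, -0.3526, 0.3044]
tcp_rot: [0.002, 0.871, 0.491, 0.0]
wrist_force: [0.4, -0.4, -0.5]
width: 0.0852
finger_force: 0.0
clock: 1.1
tool_pos: [0.3988, -0.1266, 0.3021]
tcp_rot: [0.0, 0.658, 0.753, 0.0]
wrist_force: [0.1, -0.3, -0.6]
width: 0.0853
finger_force: 0.0
clock: 1.6
tool_pos: [0.4232, 0.111, 0.3021]
tcp_rot: [0.0, 0.66, 0.751, 0.0]
wrist_force: [1.4, 0.2, 0.5]
width: 0.0853
finger_force: 0.0
```

```bash
python3 -m creep '[{"x":0.2,"y":0.96,"z":0,"turn":0,"gripper":70},{"x":0.4,"y":1.92,"z":0,"turn":0,"gripper":60},{"x":0.6,"y":2.88,"z":0,"turn":0.1,"gripper":60},{"x":0.8,"y":3.84,"z":-0.2,"turn":0.1,"gripper":60},{"x":1.03,"y":4.8,"z":-0.4,"turn":0.1,"gripper":60}]' && python3 -m creep '[{"x":0,"y":0,"z":-0.6,"turn":0,"gripper":60},{"x":0,"y":0,"z":-1.2,"turn":0,"gripper":60},{"x":0,"y":0,"z":-1.7,"turn":0,"gripper":60},{"x":0,"y":0,"z":-2.0,"turn":0,"gripper":60},{"x":0,"y":0,"z":-2.0,"turn":0,"gripper":60}]'
python3 - <<'E'
from h import *
o=r.observe();print(o["clock"],o["tool_pos"],o["wrist_force"],o["width"])
s=r.get_image("scene")
c=cv2.resize(s[190:330,320:460],None,fx=4,fy=4,interpolation=cv2.INTER_CUBIC);cv2.imwrite("pics/a1.png",c[:,:,::-1])
E
```

```text
clock: 2.1
tool_pos: [0.4749, 0.3507, 0.2819]
tcp_rot: [0.0, 0.656, 0.755, 0.0]
wrist_force: [0.9, -0.1, 0.5]
width: 0.0598
finger_force: 0.0
clock: 2.6
tool_pos: [0.474, 0.3479, 0.1797]
tcp_rot: [-0.001, 0.656, 0.755, -0.002]
wrist_force: [0.5, 0.5, 0.0]
width: 0.06
finger_force: 0.0
2.6 [0.47404306 0.34789962 0.17968752] [0.47147376 0.50161075 0.02408094] 0.05997131731802862
```

View pics/a1.png

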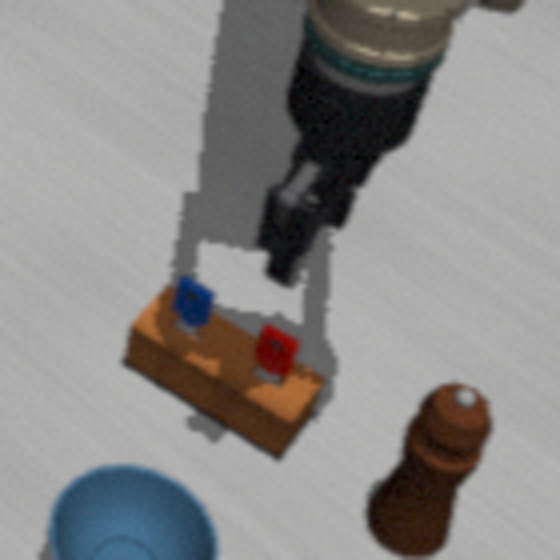

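The gripper stands over the red key at crop pixel (275,350) with the jaws across its thin side, and the mill and blue key are clear. I'll descend and grip.

```bash
python3 -m creep '[{"x":0,"y":0,"z":-0.7,"turn":0,"gripper":60},{"x":0,"y":0,"z":-1.4,"turn":0,"gripper":60},{"x":0,"y":0,"z":-2.0,"turn":0,"gripper":60},{"x":0,"y":0,"z":-2.24,"turn":0,"gripper":60},{"x":0,"y":0,"z":-2.24,"turn":0,"gripper":60}]' && python3 -m creep '[{"x":0,"y":0,"z":0,"turn":0,"gripper":20},{"x":0,"y":0,"z":0,"turn":0,"gripper":15},{"x":0,"y":0,"z":0,"turn":0,"gripper":12},{"x":0,"y":0,"z":0,"turn":0,"gripper":5},{"x":0,"y":0,"z":0,"turn":0,"gripper":5}]' 50
```

```text
clock: 3.15
tool_pos: [0.4749, 0.3484, 0.0702]
tcp_rot: [-0.0, 0.656, 0.755, -0.001]
wrist_force: [-0.1, -0.9, 0.4]
width: 0.0601
finger_force: 0.0
clock: 3.65
tool_pos: [0.4754, 0.3489, 0.0719]
tcp_rot: [0.0, 0.656, 0.755, 0.001]
wrist_force: [-1.9, -0.4, 6.8]
width: 0.0093
finger_force: 50.3
```

Gripped: the opening is 9.3 mm on a 10 mm bow. Next I'll lift and carry it over to the lock, staying 30+ mm above the plate.

```bash
python3 -m creep '[{"x":0,"y":0,"z":0.3,"turn":0,"gripper":5},{"x":0,"y":0,"z":0.7,"turn":0,"gripper":5},{"x":0,"y":0,"z":1.3,"turn":0,"gripper":5},{"x":0,"y":-0.5,"z":2,"turn":0,"gripper":5},{"x":0,"y":-1.3,"z":2.5,"turn":0,"gripper":5}]' && python3 -m creep '[{"x":0,"y":-0.9,"z":0,"turn":0.3,"gripper":5},{"x":0,"y":-1.8,"z":0,"turn":0.6,"gripper":5},{"x":0,"y":-2.7,"z":0,"turn":0.9,"gripper":5},{"x":0,"y":-3.6,"z":0,"turn":1.1,"gripper":5},{"x":0,"y":-4.5,"z":0,"turn":1.1,"gripper":5}]' && python3 -m creep '[{"x":0.1,"y":-0.9,"z":0,"turn":0,"gripper":5},{"x":0.2,"y":-1.8,"z":0,"turn":0,"gripper":5},{"x":0.3,"y":-2.7,"z":0,"turn":0,"gripper":5},{"x":0.3,"y":-3.4,"z":0,"turn":0,"gripper":5},{"x":0.3,"y":-4.1,"z":0,"turn":0,"gripper":5}]'  && python3 -m creep '[{"x":0,"y":0,"z":0,"turn":0,"gripper":5},{"x":0,"y":0,"z":0,"turn":0,"gripper":5}]'
python3 - <<'E'
from h import *
o=r.observe();print(o["clock"],o["tool_pos"],o["wrist_force"],o["width"])
P=o["tool_pos"]; 
for n in("scene","top"):
    s=r.get_image(n);np.save(f"pics/{n}2.npy",s); c=proj(n,P).astype(int);print(n,proj(n,P),proj(n,P-[0,0,.0455]))
    x0,y0=c-[45,50]; 
    cv2.imwrite(f"pics/{n}2.png",cv2.resize(s[y0:y0+100,x0:x0+90],None,fx=6,fy=6,interpolation=cv2.INTER_NEAREST)[:,:,::-1]);print(x0,y0)
E
```

```text
clock: 4.15
tool_pos: [0.4749, 0.2843, 0.1987]
tcp_rot: [0.0, 0.655, 0.756, 0.001]
wrist_force: [0.5, -0.7, -0.4]
width: 0.0093
finger_force: 49.7
clock: 4.65
tool_pos: [0.4745, 0.0569, 0.1965]
tcp_rot: [0.0, 0.611, 0.792, 0.0]
wrist_force: [1.1, 0.0, -1.0]
width: 0.0091
finger_force: 49.7
clock: 5.15
tool_pos: [0.4897, -0.1482, 0.1964]
tcp_rot: [0.0, 0.612, 0.791, 0.0]
wrist_force: [0.1, -0.8, 0.5]
width: 0.0095
finger_force: 49.7
clock: 5.35
tool_pos: [0.4898, -0.1468, 0.196]
tcp_rot: [0.0, 0.612, 0.791, 0.0]
wrist_force: [0.2, 1.3, -0.7]
width: 0.0094
finger_force: 49.7
5.35 [ 0.48979177 -0.14684987  0.19601282] [ 0.23285059  1.28627213 -0.74480645] 0.009431779596732881
scene [268.54577568 162.4500472 ] [268.66888286 173.70069134]
223 112
top [329.78313366 217.44457804] [328.15166102 219.41073203]
284 167
```

View pics/scene2.png

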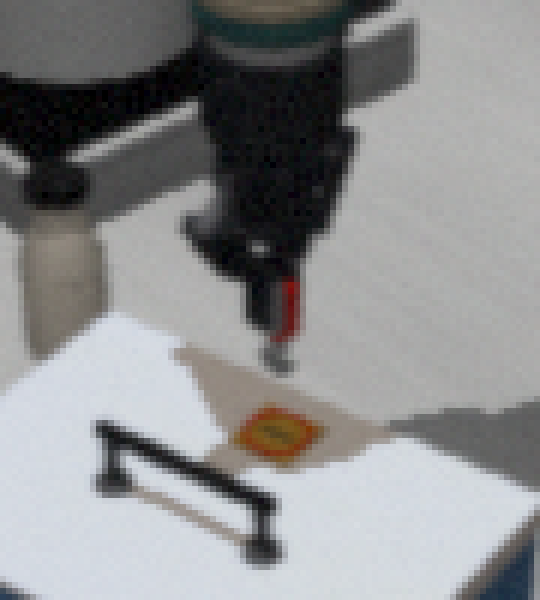

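The key hangs at about scene (268.8,173.7), which matches the TCP prediction, and the plate centre is at about (268.7,183.6). Next I'll quantify the key's offset along the bow width and refine the keyhole position.

```bash
python3 - <<'E'
from h import *
s=np.load("pics/scene2.npy"); s0=np.load("pics/scene0.npy");t0=np.load("pics/top0.npy")
P=np.array([.4898,-.1468,.196]); a=np.radians(104.5); u=np.array([np.cos(a),np.sin(a),0]); v=np.array([u[1],-u[0],0])
# bow +y end corners predicted vs seen red extents
h=hsv(s).astype(int); m=(((h[...,0]<8)|(h[...,0]>172))&(h[...,1]>130)&(h[...,2]>60)); m[:,:262]=0;m[:155]=0;m[172:]=0;m[:,280:]=0
ys,xs=np.nonzero(m);print("red x",xs.min(),xs.max(),"y",ys.min(),ys.max(),"c",xs.mean(),ys.mean())
for sg in(14,):
  for w in(-5,5):
    for z in(-15,4,19): print("pred corner w",w,"z",z,proj("scene",P+u*sg/1e3+v*w/1e3+[0,0,z/1e3]).round(2))
# columns of grey/colour around the stem rows
for y in range(166,176): print(y,[int(i) for i in cv2.cvtColor(s,cv2.COLOR_RGB2GRAY)[y,260:280]])
print("pred stem: collar bot",proj("scene",P+[0,0,-.0265]).round(2),"tip",proj("scene",P+[0,0,-.0455]).round(2))
# keyhole: dark slot inside plate
for n,im,(x0,y0,x1,y1) in(("scene",s0,(263,179,275,189)),("top",t0,(320,215,333,228))):
    g=cv2.cvtColor(im,cv2.COLOR_RGB2GRAY)[y0:y1,x0:x1].astype(float); hh=hsv(im)[y0:y1,x0:x1]
    print(n);print(g.astype(int))
E
```

```text
red x 269 272 y 158 168 c 270.8333333333333 162.5
pred corner w -5 z -15 [273.   166.95]
pred corner w -5 z 4 [272.99 162.17]
pred corner w -5 z 19 [272.99 158.32]
pred corner w 5 z -15 [271.23 168.46]
pred corner w 5 z 4 [271.21 163.66]
pred corner w 5 z 19 [271.18 159.81]
166 [176, 178, 177, 172, 143, 97, 63, 47, 58, 63, 51, 46, 86, 136, 168, 173, 172, 170, 173, 175]
167 [178, 182, 180, 176, 173, 159, 129, 90, 74, 61, 52, 64, 112, 152, 170, 170, 171, 170, 171, 171]
168 [178, 175, 176, 178, 178, 172, 159, 123, 73, 60, 74, 105, 141, 167, 170, 171, 172, 171, 173, 168]
169 [179, 176, 179, 180, 176, 176, 154, 118, 90, 77, 98, 141, 165, 170, 169, 171, 169, 172, 171, 170]
170 [174, 175, 176, 178, 176, 165, 130, 92, 89, 88, 108, 147, 171, 171, 172, 170, 175, 171, 173, 172]
171 [165, 172, 174, 178, 175, 165, 128, 84, 78, 91, 120, 152, 167, 169, 170, 169, 170, 171, 173, 172]
172 [148, 156, 169, 172, 175, 172, 146, 101, 79, 77, 83, 112, 147, 170, 171, 169, 171, 172, 171, 171]
173 [139, 141, 140, 146, 154, 162, 160, 134, 107, 81, 81, 112, 153, 173, 174, 174, 172, 171, 172, 171]
174 [139, 138, 
[... 789 characters left out ...]
18 111 105 103 101 101 102 105 114 121]
 [119 116 111 103  92  86  83  84  84  88  96 109 119]
 [110 103  91  86  87  90  91  91  86  81  84  97 114]
 [101  89  80  89  98 101 101 100  97  91  81  84 106]
 [ 93  79  84  97 101 101 100  98  93  91  85  80  97]
 [ 86  71  85  98  96  91  85  82  73  75  84  79  87]
 [ 90  73  86  89  79  67  60  57  60  67  84  77  77]
 [ 94  76  84  80  65  60  64  71  80  87  91  79  72]
 [ 99  79  85  87  82  82  86  92  99 100  96  80  76]
 [106  85  84  94  98 100 101 102 104 100  91  80  84]
 [112  92  80  84  93  99 101 101  99  91  80  80  93]
 [118 102  85  74  78  86  90  90  88  81  80  92 104]
 [120 109  97  85  80  80  81  82  87  91 100 107 115]]
```

```bash
python3 -m creep '[{"x":0.02,"y":0.02,"z":-0.3,"turn":0,"gripper":5},{"x":0.02,"y":0.02,"z":-0.6,"turn":0,"gripper":5},{"x":0.02,"y":0.02,"z":-0.76,"turn":0,"gripper":5},{"x":0.02,"y":0.02,"z":-0.76,"turn":0,"gripper":5},{"x":0.02,"y":0.02,"z":-0.76,"turn":0,"gripper":5}]'
python3 - <<'E'
from h import *
o=r.observe();print(o["tool_pos"],o["wrist_force"])
print("lock scene",plane("scene",(268.85,183.85),.109),"top",plane("top",(326.18,221.45),.109))
s=r.get_image("scene");np.save("pics/scene3.npy",s)
cv2.imwrite("pics/scene3.png",cv2.resize(s[165:200,245:295],None,fx=14,fy=14,interpolation=cv2.INTER_CUBIC)[:,:,::-1])
print(proj("scene",o["tool_pos"]-[0,0,.0455]))
E
```

```text
clock: 5.95
tool_pos: [0.4911, -0.1451, 0.1575]
tcp_rot: [0.0, 0.611, 0.792, 0.0]
wrist_force: [-0.4, -0.4, 0.0]
width: 0.0092
finger_force: 49.7
[ 0.4910626  -0.14510546  0.15749207] [-0.3793105  -0.39393158  0.04480602]
lock scene [ 0.49079506 -0.14527412  0.109     ] top [ 0.4886825  -0.14495833  0.109     ]
[268.81414914 183.21304349]
```

View pics/scene3.png

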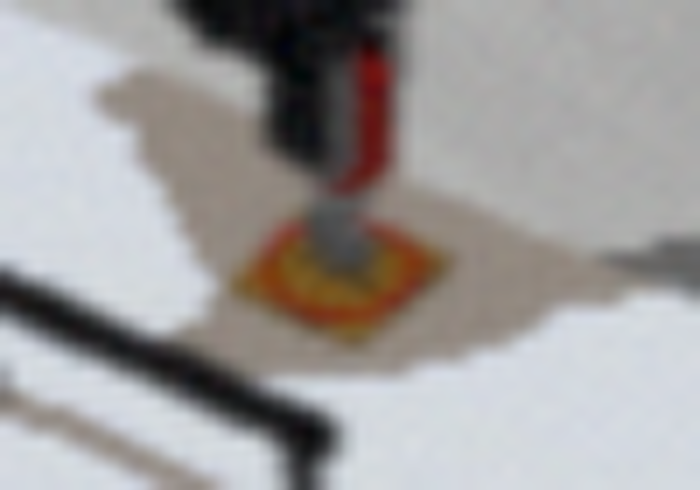

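The key tip at crop (345,275) sits over the plate centre at about (341,272), so the alignment is good. I'll descend gently and watch the force.

```bash
python3 -m creep '[{"x":-0.01,"y":0,"z":-0.06,"turn":0,"gripper":5},{"x":-0.01,"y":0,"z":-0.12,"turn":0,"gripper":5},{"x":-0.01,"y":0,"z":-0.16,"turn":0,"gripper":5},{"x":-0.01,"y":0,"z":-0.16,"turn":0,"gripper":5}]'; python3 -m creep '[{"x":0,"y":0,"z":-0.03,"turn":0,"gripper":5},{"x":0,"y":0,"z":-0.06,"turn":0,"gripper":5},{"x":0,"y":0,"z":-0.06,"turn":0,"gripper":5}]'
```

```text
clock: 6.4
tool_pos: [0.4902, -0.1455, 0.149]
tcp_rot: [-0.0, 0.611, 0.791, -0.0]
wrist_force: [-1.3, -1.1, -1.6]
width: 0.0094
finger_force: 49.8
clock: 6.7
tool_pos: [0.4903, -0.1458, 0.1462]
tcp_rot: [0.0, 0.611, 0.791, -0.0]
wrist_force: [-2.0, -2.2, -0.5]
width: 0.0093
finger_force: 49.9
```

```bash
python3 -m creep '[{"x":-0.01,"y":-0.01,"z":-0.04,"turn":0,"gripper":5},{"x":-0.01,"y":-0.01,"z":-0.08,"turn":0,"gripper":5},{"x":-0.01,"y":-0.01,"z":-0.12,"turn":0,"gripper":5},{"x":-0.01,"y":-0.01,"z":-0.12,"turn":0,"gripper":5}]'; python3 -m creep '[{"x":0,"y":0,"z":-0.03,"turn":0,"gripper":5},{"x":0,"y":0,"z":-0.06,"turn":0,"gripper":5},{"x":0,"y":0,"z":-0.09,"turn":0,"gripper":5},{"x":0,"y":0,"z":-0.09,"turn":0,"gripper":5}]'
```

```text
clock: 7.1
tool_pos: [0.49, -0.1459, 0.14]
tcp_rot: [-0.0, 0.611, 0.791, 0.0]
wrist_force: [-0.7, -1.0, -1.4]
width: 0.009
finger_force: 49.6
clock: 7.5
tool_pos: [0.49, -0.1458, 0.136]
tcp_rot: [-0.0, 0.611, 0.791, 0.0]
wrist_force: [-2.0, 0.0, 1.4]
width: 0.0092
finger_force: 50.0
```

Now I'll press until the collar seats and the force rises.

```bash
python3 -m creep '[{"x":0,"y":0,"z":-0.02,"turn":0,"gripper":5},{"x":0,"y":0,"z":-0.04,"turn":0,"gripper":5},{"x":0,"y":0,"z":-0.04,"turn":0,"gripper":5}]';python3 -m creep '[{"x":0,"y":0,"z":-0.03,"turn":0,"gripper":5},{"x":0,"y":0,"z":-0.03,"turn":0,"gripper":5}]'
```

```text
clock: 7.8
tool_pos: [0.4901, -0.1458, 0.1358]
tcp_rot: [0.0, 0.611, 0.791, 0.0]
wrist_force: [-6.4, 2.4, 12.7]
width: 0.009
finger_force: 51.8
clock: 8.0
tool_pos: [0.4902, -0.1459, 0.1357]
tcp_rot: [0.001, 0.611, 0.791, 0.0]
wrist_force: [-10.4, 3.3, 20.6]
width: 0.0091
finger_force: 53.0
```

The key is seated at TCP 0.1357, where 0.1355 was expected. Now I'll turn it clockwise.

```bash
python3 -m creep '[{"x":0,"y":0,"z":0.03,"turn":0,"gripper":5},{"x":0,"y":0,"z":0.03,"turn":-0.7,"gripper":5},{"x":0,"y":0,"z":0.03,"turn":-1.4,"gripper":5},{"x":0,"y":0,"z":0.03,"turn":-2.1,"gripper":5},{"x":0,"y":0,"z":0.03,"turn":-2.8,"gripper":5}]' 80;python3 -c "
from h import *
o=r.observe();print(o['moment'],o['wrist_force'])"
```

```text
clock: 8.5
tool_pos: [0.4899, -0.1459, 0.1359]
tcp_rot: [0.0, 0.721, 0.693, 0.0]
wrist_force: [-7.8, 2.2, 13.0]
width: 0.0086
finger_force: 79.4
[0.39391607 1.54886556 0.15848497] [-7.79931704  2.23402881 12.95228475]
```

```bash
python3 -m creep '[{"x":0,"y":0,"z":0,"turn":-1,"gripper":5},{"x":0,"y":0,"z":0,"turn":-2,"gripper":5},{"x":0,"y":0,"z":0,"turn":-3,"gripper":5},{"x":0,"y":0,"z":0,"turn":-4,"gripper":5},{"x":0,"y":0,"z":0,"turn":-5,"gripper":5}]' ;python3 -c "
from h import *
o=r.observe();print(o['moment'],o['wrist_force'])"; python3 -m creep '[{"x":0,"y":0,"z":0,"turn":-1,"gripper":5},{"x":0,"y":0,"z":0,"turn":-2,"gripper":5},{"x":0,"y":0,"z":0,"turn":-3,"gripper":5},{"x":0,"y":0,"z":0,"turn":-4,"gripper":5},{"x":0,"y":0,"z":0,"turn":-5,"gripper":5}]' ;python3 -c "
from h import *
o=r.observe();print(o['moment'],o['wrist_force'])"
```

```text
clock: 9.0
tool_pos: [0.4894, -0.1457, 0.1359]
tcp_rot: [-0.0, 0.876, 0.482, -0.0]
wrist_force: [-10.8, 2.8, 16.1]
width: 0.009
finger_force: 79.8
[0.68598341 2.15156933 0.12182698] [-10.84240939   2.83192131  16.06220542]
clock: 9.5
tool_pos: [0.4892, -0.1455, 0.1358]
tcp_rot: [-0.001, 0.971, 0.239, -0.001]
wrist_force: [-12.0, 4.7, 16.7]
width: 0.0091
finger_force: 79.9
[0.83646962 2.27340507 0.12182326] [-11.97452566   4.65527999  16.72797281]
```

```bash
python3 -m creep '[{"x":0,"y":0,"z":0,"turn":-0.6,"gripper":5},{"x":0,"y":0,"z":0,"turn":-1.2,"gripper":5},{"x":0,"y":0,"z":0,"turn":-1.2,"gripper":5}]' ;python3 -c "
from h import *
o=r.observe();print(o['moment'],o['wrist_force'])"; python3 -m creep '[{"x":0,"y":0,"z":0,"turn":-0.5,"gripper":5},{"x":0,"y":0,"z":0,"turn":-0.8,"gripper":5},{"x":0,"y":0,"z":0,"turn":-0.8,"gripper":5}]' ;python3 -c "
from h import *
o=r.observe();print(o['moment'],o['wrist_force'],2*np.degrees(np.arctan2(*o['tcp_rot'][[2,1]])))"
```

```text
clock: 9.8
tool_pos: [0.4892, -0.1455, 0.1358]
tcp_rot: [-0.001, 0.984, 0.178, -0.001]
wrist_force: [-12.2, 3.4, 16.9]
width: 0.0088
finger_force: 79.9
[0.75192684 2.27955845 0.09766413] [-12.22091859   3.41945333  16.89144394]
clock: 10.1
tool_pos: [0.4892, -0.1454, 0.1359]
tcp_rot: [-0.0, 0.99, 0.138, -0.001]
wrist_force: [-12.5, 3.8, 16.1]
width: 0.0087
finger_force: 80.0
[0.81517416 2.20352667 0.36331542] [-12.46219866   3.7535225   16.06855662] 15.84382239185178
```

Moment rises at about 1.55 rad of tool turn, so the plug is at its stop. I'll relax, release and rise, then check the key.

```bash
python3 -m creep '[{"x":0,"y":0,"z":0.03,"turn":0.2,"gripper":5},{"x":0,"y":0,"z":0.03,"turn":0.2,"gripper":40},{"x":0,"y":0,"z":0.03,"turn":0.2,"gripper":60},{"x":0,"y":0,"z":0.03,"turn":0.2,"gripper":60},{"x":0,"y":0,"z":0.03,"turn":0.2,"gripper":60}]'; python3 -m creep '[{"x":0,"y":0,"z":0.3,"turn":0,"gripper":60},{"x":0,"y":0,"z":0.8,"turn":0,"gripper":60},{"x":0,"y":0,"z":1.5,"turn":0,"gripper":60},{"x":0.4,"y":0.1,"z":2.1,"turn":1.4,"gripper":60},{"x":1.0,"y":0.3,"z":2.1,"turn":2.8,"gripper":60}]'
python3 - <<'E'
from h import *
o=r.observe();print(o["tool_pos"])
s=r.get_image("scene");np.save("pics/scene4.npy",s)
cv2.imwrite("pics/scene4.png",cv2.resize(s[130:230,170:320],None,fx=5,fy=5,interpolation=cv2.INTER_CUBIC)[:,:,::-1])
t=np.load("pics/top0.npy")
for p in((393,160),(418,190)): print(plane("top",p,.12))
a=np.radians(14.7);u=np.array([np.cos(a),np.sin(a),0]);
L=np.array([.4897,-.1456,.109]);H=L+.085*u;print("handle from lock",H,"hinge",L+.18*u)
# two-view handle bar ends (thin bar, inner part): tri of seen ends
print("handle ends tri", tri((240.2,185.2),(340.5,190)) , tri((267.2,195.7),(303.5,201)))
E
```

```text
clock: 10.6
tool_pos: [0.49, -0.146, 0.1353]
tcp_rot: [0.0, 0.989, 0.148, 0.0]
wrist_force: [0.7, -0.3, 0.9]
width: 0.0601
finger_force: 0.0
clock: 11.1
tool_pos: [0.5417, -0.1319, 0.2465]
tcp_rot: [0.003, 0.956, 0.293, 0.004]
wrist_force: [-0.1, -0.4, 0.7]
width: 0.06
finger_force: 0.0
[ 0.54165627 -0.13189131  0.24647503]
[ 0.684198 -0.369799  0.12    ]
[ 0.58274596 -0.4438907   0.12      ]
handle from lock [ 0.57191776 -0.12403057  0.109     ] hinge [ 0.6638082  -0.09992357  0.109     ]
handle ends tri (array([ 0.5833328 , -0.18933704,  0.12627345]), np.float64(0.010240211235043666)) (array([ 0.55382461, -0.0745061 ,  0.13663181]), np.float64(0.00497102804725918))
```

View pics/scene4.png

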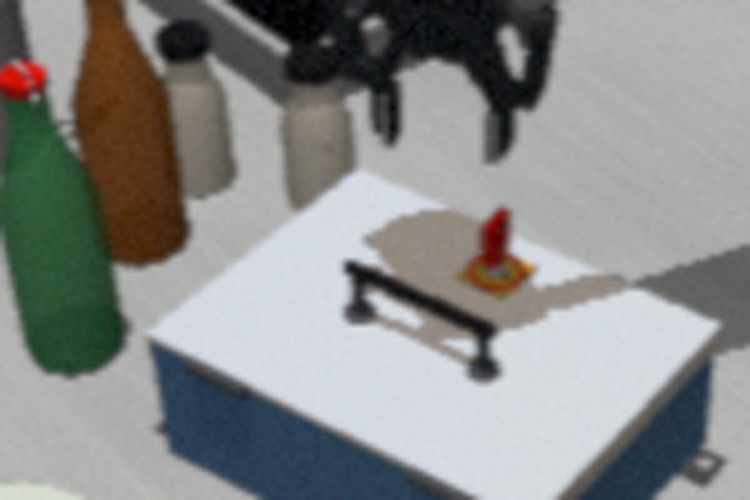

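The red key stands upright in the plate at crop (495,240), turned, and the lid is still shut. The handle is free. I'll go to it, about (0.572,-0.124), with the jaws across the bar.

```bash
python3 -m creep '[{"x":0.3,"y":0.1,"z":0,"turn":1.35,"gripper":60},{"x":0.6,"y":0.16,"z":0,"turn":2.7,"gripper":60},{"x":0.6,"y":0.16,"z":0,"turn":4.05,"gripper":60},{"x":0.6,"y":0.16,"z":0,"turn":5.4,"gripper":60},{"x":0.6,"y":0.16,"z":0,"turn":6.7,"gripper":60}]'; python3 -m creep '[{"x":0,"y":0,"z":-0.2,"turn":1.35,"gripper":60},{"x":0,"y":0,"z":-0.4,"turn":2.7,"gripper":60},{"x":0,"y":0,"z":-0.6,"turn":4.05,"gripper":60},{"x":0,"y":0,"z":-0.8,"turn":5.1,"gripper":60},{"x":0,"y":0,"z":-0.9,"turn":5.1,"gripper":60}]'
python3 - <<'E'
from h import *
o=r.observe();print(o["tool_pos"])
s=r.get_image("scene")
cv2.imwrite("pics/scene5.png",cv2.resize(s[130:230,200:320],None,fx=6,fy=6,interpolation=cv2.INTER_CUBIC)[:,:,::-1])
E
```

```text
clock: 11.65
tool_pos: [0.5701, -0.1229, 0.2399]
tcp_rot: [-0.0, 0.797, 0.604, -0.0]
wrist_force: [-0.1, -0.7, -0.5]
width: 0.0599
finger_force: 0.0
clock: 12.15
tool_pos: [0.5696, -0.1228, 0.194]
tcp_rot: [-0.001, 0.611, 0.792, -0.0]
wrist_force: [-0.5, -0.4, -0.3]
width: 0.0598
finger_force: 0.0
[ 0.56961441 -0.1228227   0.19396539]
```

View pics/scene5.png

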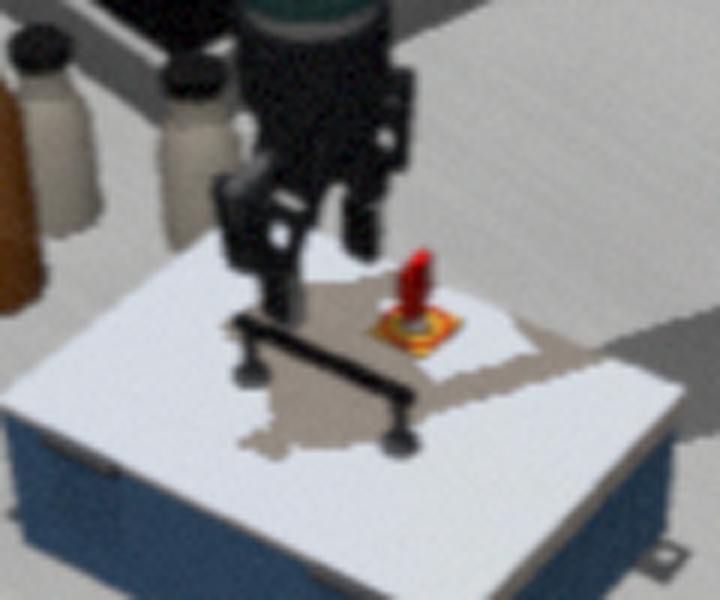

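The fingers, with tips at (285,310) and (365,250), straddle the bar, whose mid is at (325,355). I'll descend and grip.

```bash
python3 -m creep '[{"x":0.03,"y":0,"z":-0.4,"turn":0,"gripper":60},{"x":0.03,"y":0,"z":-0.8,"turn":0,"gripper":60},{"x":0.03,"y":0,"z":-1.1,"turn":0,"gripper":60},{"x":0.03,"y":0,"z":-1.15,"turn":0,"gripper":60}]';  python3 -m creep '[{"x":0,"y":0,"z":0,"turn":0,"gripper":20},{"x":0,"y":0,"z":0,"turn":0,"gripper":5},{"x":0,"y":0,"z":0,"turn":0,"gripper":5},{"x":0,"y":0,"z":0,"turn":0,"gripper":5}]' 60
```

```text
clock: 12.6
tool_pos: [0.5706, -0.1227, 0.1358]
tcp_rot: [-0.002, 0.612, 0.791, -0.001]
wrist_force: [-0.2, -0.6, -0.1]
width: 0.06
finger_force: 0.0
clock: 13.0
tool_pos: [0.5714, -0.1232, 0.1392]
tcp_rot: [0.0, 0.611, 0.791, -0.0]
wrist_force: [-4.9, -1.0, 4.6]
width: 0.0088
finger_force: 58.6
```

```bash
python3 -m creep '[{"x":0.03,"y":0.01,"z":0.07,"turn":0,"gripper":5},{"x":0.08,"y":0.02,"z":0.16,"turn":0,"gripper":5},{"x":0.12,"y":0.03,"z":0.24,"turn":0,"gripper":5},{"x":0.17,"y":0.04,"z":0.32,"turn":0,"gripper":5},{"x":0.17,"y":0.04,"z":0.32,"turn":0,"gripper":5}]'; python3 -m creep '[{"x":0.1,"y":0.03,"z":0.15,"turn":0,"gripper":5},{"x":0.22,"y":0.06,"z":0.28,"turn":0,"gripper":5},{"x":0.22,"y":0.06,"z":0.28,"turn":0,"gripper":5}]'
```

```text
clock: 13.5
tool_pos: [0.5775, -0.1216, 0.1516]
tcp_rot: [-0.003, 0.612, 0.791, -0.003]
wrist_force: [-10.5, -3.8, -4.0]
width: 0.0087
finger_force: 58.8
clock: 13.8
tool_pos: [0.5881, -0.1189, 0.1674]
tcp_rot: [-0.004, 0.612, 0.791, -0.003]
wrist_force: [-18.9, -3.4, 3.9]
width: 0.0084
finger_force: 59.3
```

```bash
python3 -m creep '[{"x":0.1,"y":0.02,"z":0.13,"turn":0,"gripper":5},{"x":0.22,"y":0.05,"z":0.25,"turn":0,"gripper":5},{"x":0.35,"y":0.09,"z":0.34,"turn":0,"gripper":5},{"x":0.51,"y":0.13,"z":0.43,"turn":0,"gripper":5},{"x":0.51,"y":0.13,"z":0.43,"turn":0,"gripper":5}]'
python3 - <<'E'
from h import *
o=r.observe();print(o["tool_pos"],o["moment"])
s=r.get_image("scene")
cv2.imwrite("pics/scene6.png",cv2.resize(s[90:240,160:340],None,fx=4,fy=4,interpolation=cv2.INTER_CUBIC)[:,:,::-1])
E
```

```text
clock: 14.3
tool_pos: [0.6149, -0.112, 0.191]
tcp_rot: [-0.002, 0.612, 0.791, -0.002]
wrist_force: [-15.0, -1.3, 10.1]
width: 0.0086
finger_force: 60.6
[ 0.61485599 -0.11198138  0.19101637] [-0.27411152  2.91514609 -0.04885457]
```

View pics/scene6.png

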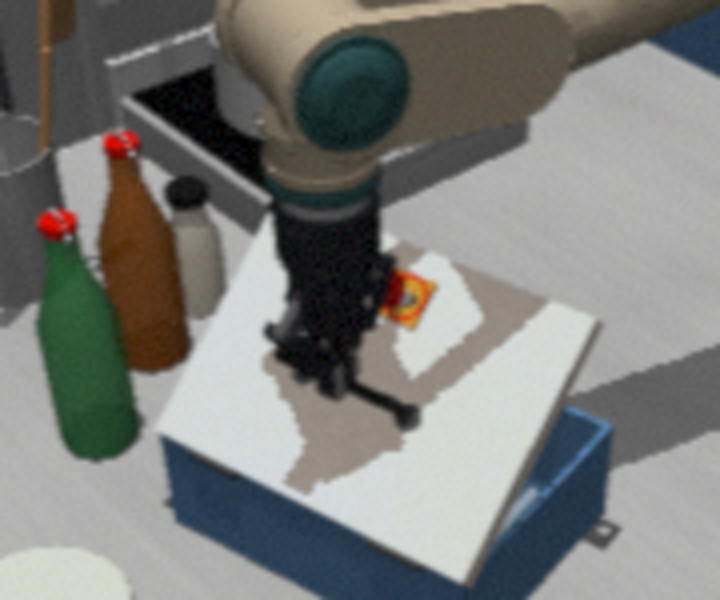

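The lid stands about 40° open with the key beside the gripper body at crop (408,297). I'll release, rise, close and go to the front, offset 80 mm along +y to miss the lock casing.

```bash
python3 -m creep '[{"x":0,"y":0,"z":0,"turn":0,"gripper":28},{"x":0,"y":0,"z":0,"turn":0,"gripper":28},{"x":0,"y":0,"z":0,"turn":0,"gripper":28}]'; python3 -m creep '[{"x":0,"y":0,"z":0.3,"turn":0,"gripper":28},{"x":0,"y":0,"z":0.9,"turn":0,"gripper":28},{"x":0,"y":0,"z":1.6,"turn":0,"gripper":28},{"x":0,"y":0,"z":2.3,"turn":0,"gripper":0},{"x":0,"y":0,"z":2.9,"turn":0,"gripper":0}]';python3 -m creep '[{"x":-0.9,"y":0.1,"z":0,"turn":0,"gripper":0},{"x":-1.8,"y":0.2,"z":0,"turn":0,"gripper":0},{"x":-2.7,"y":0.4,"z":0,"turn":0,"gripper":0},{"x":-3.5,"y":0.6,"z":0,"turn":0,"gripper":0},{"x":-4.1,"y":0.6,"z":0,"turn":0,"gripper":0}]'
python3 - <<'E'
from h import *
o=r.observe();print(o["tool_pos"])
s=r.get_image("scene")
cv2.imwrite("pics/scene7.png",cv2.resize(s[70:250,140:350],None,fx=3,fy=3,interpolation=cv2.INTER_CUBIC)[:,:,::-1])
E
```

```text
clock: 14.65
tool_pos: [0.6167, -0.1113, 0.1895]
tcp_rot: [0.0, 0.611, 0.791, 0.0]
wrist_force: [0.1, -0.7, 0.6]
width: 0.028
finger_force: 0.0
clock: 15.15
tool_pos: [0.6164, -0.1114, 0.3379]
tcp_rot: [0.001, 0.611, 0.791, 0.001]
wrist_force: [1.3, -0.4, 0.3]
width: 0.0006
finger_force: 0.0
clock: 15.65
tool_pos: [0.4095, -0.0806, 0.3359]
tcp_rot: [0.001, 0.611, 0.792, 0.001]
wrist_force: [-0.6, 0.3, 1.0]
width: 0.0001
finger_force: 0.0
[ 0.40950127 -0.08055807  0.33594029]
```

View pics/scene7.png

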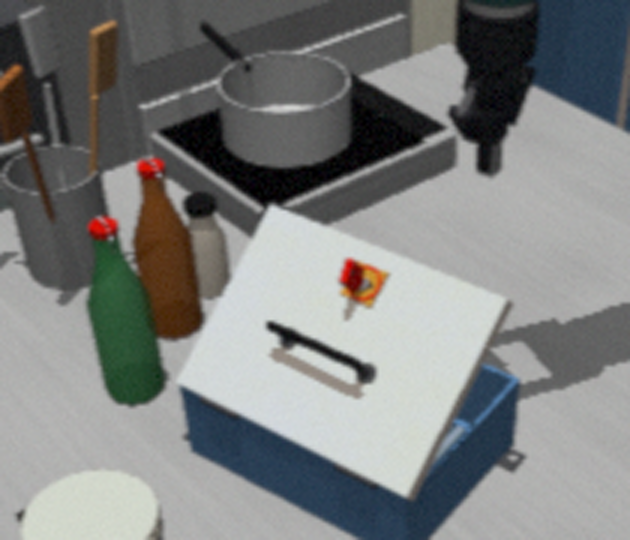

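The lid stays ajar by itself with the key in it at (352,275), and the closed fingers are in front and clear. I'll lower, then push the edge up and away.

```bash
python3 -m creep '[{"x":0,"y":0,"z":-0.7,"turn":0,"gripper":0},{"x":0,"y":0,"z":-1.4,"turn":0,"gripper":0},{"x":0,"y":0,"z":-2.1,"turn":0,"gripper":0},{"x":0,"y":0,"z":-2.4,"turn":0,"gripper":0},{"x":0.3,"y":0.08,"z":-2.4,"turn":0,"gripper":0}]'; python3 -m creep '[{"x":0.25,"y":0.07,"z":0,"turn":0,"gripper":0},{"x":0.5,"y":0.13,"z":0,"turn":0,"gripper":0},{"x":0.8,"y":0.21,"z":0.05,"turn":0,"gripper":0},{"x":1.1,"y":0.29,"z":0.3,"turn":0,"gripper":0},{"x":1.4,"y":0.36,"z":0.55,"turn":0,"gripper":0}]'
```

```text
clock: 16.2
tool_pos: [0.4251, -0.0774, 0.2128]
tcp_rot: [-0.002, 0.612, 0.791, -0.001]
wrist_force: [0.3, -0.0, -0.0]
width: -0.0003
finger_force: 0.0
clock: 16.7
tool_pos: [0.4952, -0.0605, 0.2475]
tcp_rot: [0.001, 0.612, 0.791, -0.001]
wrist_force: [-14.0, -2.8, 13.5]
width: -0.0006
finger_force: 8.5
```

```bash
python3 -m creep '[{"x":0.3,"y":0.08,"z":0.22,"turn":0,"gripper":0},{"x":0.58,"y":0.15,"z":0.42,"turn":0,"gripper":0},{"x":0.9,"y":0.24,"z":0.6,"turn":0,"gripper":0},{"x":1.26,"y":0.33,"z":0.76,"turn":0,"gripper":0},{"x":1.6,"y":0.42,"z":0.87,"turn":0,"gripper":0}]'; python3 -m creep '[{"x":0.35,"y":0.09,"z":0.08,"turn":0,"gripper":0},{"x":0.7,"y":0.18,"z":0.13,"turn":0,"gripper":0},{"x":1.0,"y":0.26,"z":0.15,"turn":0,"gripper":0}]'
```

```text
clock: 17.2
tool_pos: [0.5772, -0.039, 0.2886]
tcp_rot: [0.002, 0.612, 0.791, 0.0]
wrist_force: [-2.4, -2.7, 3.6]
width: -0.0003
finger_force: 3.4
clock: 17.5
tool_pos: [0.6273, -0.0259, 0.2954]
tcp_rot: [0.002, 0.612, 0.791, 0.0]
wrist_force: [-2.4, -2.8, 2.3]
width: -0.0
finger_force: 2.1
```

```bash
python3 -m creep '[{"x":0.2,"y":0.05,"z":0,"turn":0,"gripper":0},{"x":0.4,"y":0.1,"z":0,"turn":0,"gripper":0},{"x":0.6,"y":0.16,"z":-0.02,"turn":0,"gripper":0},{"x":0.72,"y":0.19,"z":-0.04,"turn":0,"gripper":0},{"x":0.72,"y":0.19,"z":-0.04,"turn":0,"gripper":0}]'
```

```text
clock: 18.0
tool_pos: [0.6629, -0.0157, 0.291]
tcp_rot: [0.0, 0.611, 0.792, 0.0]
wrist_force: [-0.6, 0.3, -0.5]
width: 0.0001
finger_force: 0.0
```

```bash
python3 -m creep '[{"x":0.1,"y":0.03,"z":0,"turn":0,"gripper":0},{"x":0.15,"y":0.04,"z":0,"turn":0,"gripper":0},{"x":0.15,"y":0.04,"z":0,"turn":0,"gripper":0}]'
```

```text
clock: 18.3
tool_pos: [0.6645, -0.0154, 0.2912]
tcp_rot: [-0.006, 0.612, 0.791, -0.006]
wrist_force: [-36.9, -5.1, 5.1]
width: 0.0001
finger_force: 18.5
```

The force rose to 37 N, so the lid is against its stop. I'll back off and look.

```bash
python3 -m creep '[{"x":-0.3,"y":-0.08,"z":0,"turn":0,"gripper":0},{"x":-1,"y":-0.26,"z":0,"turn":0,"gripper":0},{"x":-1.9,"y":-0.45,"z":0,"turn":0,"gripper":0},{"x":-2.8,"y":-0.45,"z":0,"turn":0,"gripper":0},{"x":-3.7,"y":-0.45,"z":0,"turn":0,"gripper":0}]';python3 -m creep '[{"x":0,"y":0,"z":0,"turn":0,"gripper":0},{"x":0,"y":0,"z":0,"turn":0,"gripper":0},{"x":0,"y":0,"z":0,"turn":0,"gripper":0}]'
python3 - <<'E'
from h import *
s=r.get_image("scene")
cv2.imwrite("pics/scene8.png",cv2.resize(s[80:360,140:460],None,fx=2,fy=2,interpolation=cv2.INTER_CUBIC)[:,:,::-1])
E
```

```text
clock: 18.8
tool_pos: [0.4829, -0.0365, 0.291]
tcp_rot: [0.0, 0.611, 0.791, 0.0]
wrist_force: [0.0, -0.1, 0.8]
width: 0.0002
finger_force: 0.0
clock: 19.1
tool_pos: [0.4857, -0.0365, 0.2915]
tcp_rot: [0.001, 0.611, 0.791, 0.0]
wrist_force: [0.1, 0.4, -0.3]
width: 0.0001
finger_force: 0.0
```

View pics/scene8.png

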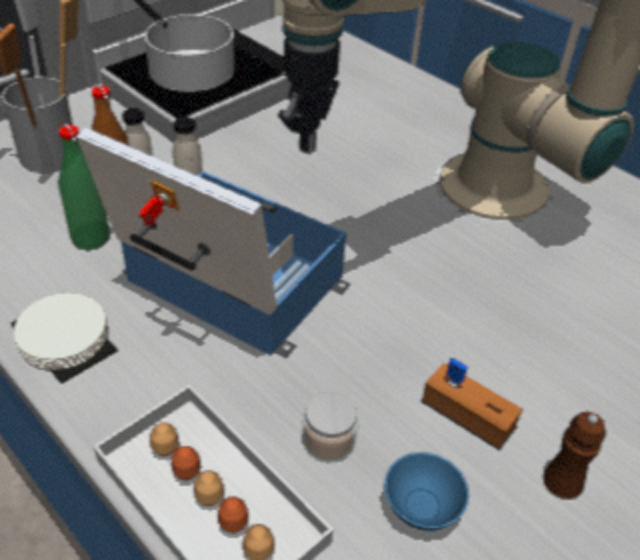

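The lid leans back past upright with the red key still in the lock at (150,207). The blue key is in its slot at (457,372), the bystanders are undisturbed and the robot is clear.

```bash
python3 -c "
from rig import r
print(r.hand_in())"
```

```text
the job is handed in; nothing more can be done
None
```

The red key is home in the lock and turned clockwise to its stop, the lid is swung back past upright against its stop with the key still in it, nothing else was disturbed, and the job was handed in at about 19 s; hand-in returned no verdict.

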